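# Load the label spindles by colour

### The job

Get the packing bench ready for the next run: put each of the four small label rolls on the spindle stand of its own colour, the post through its hole and the roll lying flat on the base. Leave the two large label rolls standing where they are.

Things in the scene. Friction and masses are not known exactly. Their poses are not given: they have to be found in the camera images.
- small_blue: small label roll, loose, about 70 g: white paper ring 56 mm outside diameter, 40 mm high, standing on its flat end; round hole 30 mm wide right through it from top to bottom; blue core tube (seen from above as a blue ring round the hole) and blue band round the side. Origin: centre of its underside; z up along the hole. Grip it across its outside.
- small_green: small label roll, loose, about 70 g: white paper ring 56 mm outside diameter, 40 mm high, standing on its flat end; round hole 30 mm wide right through it from top to bottom; green core tube (seen from above as a green ring round the hole) and green band round the side. Origin: centre of its underside; z up along the hole. Grip it across its outside.
- small_yellow: small label roll, loose, about 70 g: white paper ring 56 mm outside diameter, 40 mm high, standing on its flat end; round hole 30 mm wide right through it from top to bottom; yellow core tube (seen from above as a yellow ring round the hole) and yellow band round the side. Origin: centre of its underside; z up along the hole. Grip it across its outside.
- small_red: small label roll, loose, about 70 g: white paper ring 56 mm outside diameter, 40 mm high, standing on its flat end; round hole 30 mm wide right through it from top to bottom; red core tube (seen from above as a red ring round the hole) and red band round the side. Origin: centre of its underside; z up along the hole. Grip it across its outside.
- spindle_blue: blue spindle stand, fixed to the table: round blue base 72 mm in diameter and 8 mm thick, with an upright steel post 14 mm in diameter in its centre whose top is 52 mm above the table. Origin: centre of the underside, on the table; z up along the post. A small roll on it lies flat on the base, its underside 8 mm above the table, with 8 mm of play all round the post.
- spindle_green: green spindle stand, fixed to the table: round green base 72 mm in diameter and 8 mm thick, with an upright steel post 14 mm in diameter in its centre whose top is 52 mm above the table. Origin: centre of the underside, on the table; z up along the post. A small roll on it lies flat on the base, its underside 8 mm above the table, with 8 mm of play all round the post.
- spindle_yellow: yellow spindle stand, fixed to the table: round yellow base 72 mm in diameter and 8 mm thick, with an upright steel post 14 mm in diameter in its centre whose top is 52 mm above the table. Origin: centre of the underside, on the table; z up along the post. A small roll on it lies flat on the base, its underside 8 mm above the table, with 8 mm of play all round the post.
- spindle_red: red spindle stand, fixed to the table: round red base 72 mm in diameter and 8 mm thick, with an upright steel post 14 mm in diameter in its centre whose top is 52 mm above the table. Origin: centre of the underside, on the table; z up along the post. A small roll on it lies flat on the base, its underside 8 mm above the table, with 8 mm of play all round the post.
- large_blue: large label roll that must stay where it is, loose, about 250 g: 74 mm outside diameter, 70 mm high, 30 mm hole, white paper with blue core and blue band. Origin: centre of its underside; z up.
- large_yellow: large label roll that must stay where it is, loose, about 250 g: 74 mm outside diameter, 70 mm high, 30 mm hole, white paper with yellow core and yellow band. Origin: centre of its underside; z up.
There are look-alikes about, which are no part of the job. Leave any orange look-alike of the spindle_green alone.

How it is judged (in metres and radians):
At the end, for the whole second after the job is handed in: Each small roll is on the spindle of its own colour: its centre within 12 mm of the post's axis, its underside within about 5 mm of the base's top, tilted less than 0.12 rad, at rest; the two large rolls stand upright within 20 mm of where they were (horizontal distance between small_blue and spindle_blue below 0.012 m and z of small_blue in the frame of spindle_blue between 0.004 and 0.013 m and angle between each of small_blue, small_green, small_yellow, small_red, large_blue, large_yellow's own z axis and vertical below 0.12 rad and linear speed of each of small_blue, small_green, small_yellow, small_red below 0.02 m/s and angular speed of each of small_blue, small_green, small_yellow, small_red below 0.3 rad/s and horizontal distance between small_green and spindle_green below 0.012 m and z of small_green in the frame of spindle_green between 0.004 and 0.013 m and horizontal distance between small_yellow and spindle_yellow below 0.012 m and z of small_yellow in the frame of spindle_yellow between 0.004 and 0.013 m and horizontal distance between small_red and spindle_red below 0.012 m and z of small_red in the frame of spindle_red between 0.004 and 0.013 m and distance of each of large_blue, large_yellow from where it was at the start of the episode below 0.02 m); the robot touches nothing.
It fails at once if the large blue roll is pushed more than 20 mm away, lifted or knocked over (distance of large_blue from where it was at the start of the episode above 0.02 m or angle between large_blue's own z axis and vertical above 0.3 rad).
It fails at once if the large yellow roll is pushed more than 20 mm away, lifted or knocked over (distance of large_yellow from where it was at the start of the episode above 0.02 m or angle between large_yellow's own z axis and vertical above 0.3 rad).
It also fails if it takes over 96 s, if anything falls off the work surface, if the arm or the gripper's body presses on something with over 40 N, if the wrist force passes 120 N, or if a joint passes its speed limit or range.

### The arm

A 6-joint arm with a two-finger parallel gripper is mounted at the origin on the work surface. World frame = base frame: x ahead of the robot, y to its left, z up, the work surface at z = 0. Lengths are in mm, angles in rad, forces in N, time in s.
With the tool pointing down it reaches from about 400 to 925 mm from the base axis. Payload 12.5 kg.
Tool frame: the origin (TCP) lies midway between the tips of the shut fingers; the grasp point (between the pads) lies 19 mm behind it; z points along the fingers, y is the line along which they close (so a half turn about z gives the same grasp; the last joint's range is limited). The gripper opens to 95 mm and grips with 3 to 60 N. Pads are 20 mm wide; open, the fingers measure 119 mm over their backs; the gripper's body (75 mm by 180 mm) begins 59 mm behind the grasp point.
Start: joints at [-1.21, 0.491, 1.559, -0, 1.092, -0.106], TCP at [281.294, -558.14, 214.661] pointing down, gripper open.
Joint ranges: [-3.1, 3.1], [-0.84, 2.19], [0.05, 2.79], [-1.13, 4.28], [0.06, 2.93], [-2.69, 2.69]. Speed limits (rad/s): [2.22, 2.22, 2.79, 3.14, 3.14, 3.14].

### API

Orientations are given as [roll, pitch, yaw] about the fixed x, y, z axes, in that order (R = Rz(yaw) Ry(pitch) Rx(roll)).
In Python, from cell import * gives the robot as it stands. The module is installed in compiled form; this text tells all that it offers.
- The arm moves only by the tool arm_command, never from a script. Its arguments are lists of equal length, an entry for each row: "delta_pos": the shift along the world's x, y, z in units of 250 mm (1.0 is 250 mm), a list of three; "delta_rot": the turn, a rotation vector about the world's x, y, z in units of 90 degrees (1.0 is 90 degrees), a list of three; "claw": the closure, from 0 (fully open) to 1 (shut). In form: {"delta_pos": [[tx, ty, tz], ...], "delta_rot": [[wx, wy, wz], ...], "claw": [claw, ...]}. A call has exactly 5 rows; each row is the pose to reach, as a shift and turn from the pose commanded when the call began; what a row does not reach only later rows make up. A row lasts 1/12 s, in which the tool goes at most 41.7 mm and 7.16 degrees, less where a joint would pass 70% of its speed; a pose out of reach is approached as far as the arm can. A call with a number of a shift or a turn outside -1 to 1 is refused whole. A call with a gripper value outside its range is refused whole. The fingers move at their own pace and stop on an object; the grip force is fixed at half the most. Time passes only in rows, so rows that repeat a pose let the fingers close, or fill a call up. It gives the time, the measured TCP pose, the force, the opening and the grip force at its end, in the units of the state.
- state(): the state, without advancing time (a new reading comes with each control period).
- read_camera(name): name is "scene" or "top" or "wrist"; returns the picture (420x560x3 uint8, red, green, blue); there is no depth.
- calibration(name): a dict with "camera_matrix" (3x3 intrinsics, pixels), "T" (4x4, takes a point from camera to world coordinates). Camera axes: x right, y down, z forward; pixel columns grow to the right and rows downward; lengths in mm; the calibration is good to about 2 mm. A picture is of the moment at which its call begins: read the wrist's pose just before it. calibration takes no time and is no camera call; for the wrist camera it gives the pose at the moment of the call.
- job_done(): hands the job in; it is judged then, once.
The state is a dict: "t": time; "joints": joint angles; "qvel": joint speeds; "tau": joint torques, N m; "eef_pos": TCP position; "tcp_rot": TCP orientation; "ft_force": force on the tool from outside, world axes, zero at the start; "moment": the same for the moment, N m; "opening": opening from 0.0 (shut) to 1.0 (fully open); "grip_force": force on a finger pad.
Only numpy, scipy, OpenCV 4.12 (cv2) and the standard library are available. Lean on these libraries where they do the work, as an engineer would, in place of code of your own. Each camera call takes 0.05 s, during which the arm holds its last target. There are 200 camera calls.

## Working session

There is one attempt and no reset: what is moved stays moved. The work goes in short steps, Python scripts to look and compute and a tool call to move; the robot and the scene stay as the last step left them, time stands still between calls to the robot, and variables do not carry over. Pictures are saved under pics/ and viewed, at most 14 in all, crops included, and the job is handed in when it is done.

Besides the shell and the picture viewer there is one more tool, called after ">>>" in YAML: its name, and indented under it one key for each argument. arm_command: Moves the arm, as the interface text tells. Shifts and turns lie within -1 to 1; 1 stands for 250 mm of shift or 90 degrees of turn. Its arguments: {"type":"object","properties":{"delta_pos":{"type":"array"},"delta_rot":{"type":"array"},"claw":{"type":"array"}},"required":["delta_pos","delta_rot","claw"]}

```bash
mkdir -p pics
python3 - <<'E'
from cell import *
import cv2
for n in ("top","scene"):
    cv2.imwrite(f"pics/{n}0.png",read_camera(n)[:,:,::-1])
    c=calibration(n);print(n,c["camera_matrix"],c["T"])
s=state();print(s)
E
```

```text
top [[410.6160625    0.         278.19012145]
 [  0.         410.6160625  208.41628715]
 [  0.           0.           1.        ]] [[ 1.06269717e-02 -9.97220009e-01  7.37517542e-02  3.84483525e+02]
 [-9.99938729e-01 -1.03693683e-02  3.87487871e-03  1.16531556e+02]
 [-3.09934748e-03 -7.37884135e-02 -9.97269103e-01  1.52592049e+03]
 [ 0.00000000e+00  0.00000000e+00  0.00000000e+00  1.00000000e+00]]
scene [[416.54234876   0.         282.58830653]
 [  0.         416.54234876 210.19874808]
 [  0.           0.           1.        ]] [[ 6.57401936e-01  4.37549288e-01 -6.13492718e-01  1.24721881e+03]
 [ 7.53290961e-01 -3.60665438e-01  5.49975608e-01 -5.39606231e+02]
 [ 1.93758158e-02 -8.23693548e-01 -5.66704082e-01  7.09396626e+02]
 [ 0.00000000e+00  0.00000000e+00  0.00000000e+00  1.00000000e+00]]
{'t': 0.1, 'joints': array([-1.20961850e+00,  4.91473374e-01,  1.55936623e+00, -1.47466518e-05,
        1.09169885e+00, -1.05590062e-01]), 'qvel': array([-0.00078821, -0.00145791, -0.00047937, -0.00021896,  0.00111137,
       -0.00098655]), 'tau': array([ 3.17583348e-03, -6.13622832e+01, -2.58604020e+01,  6.94439281e-02,
        4.70294617e-02, -5.79726679e-05]), 'eef_pos': array([ 281.2014923 , -557.93859692,  214.14395138]), 'tcp_rot': array([-3.14065074e+00, -8.66746188e-05,  4.66774650e-01]), 'ft_force': array([-0.02756646,  0.17733134, -0.12296616]), 'moment': array([ 0.02767022, -0.00647269, -0.0092515 ]), 'grip_force': 0.0, 'opening': 0.9986294723042846}
```

View pics/top0.png

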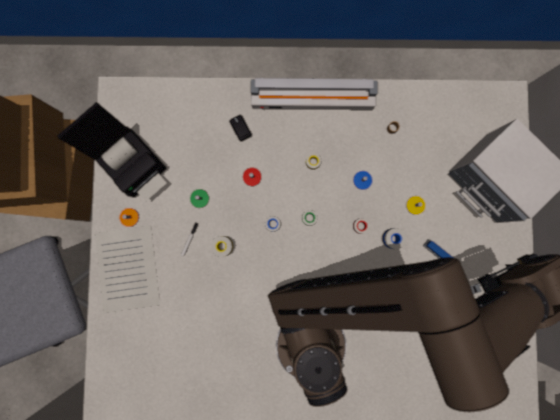

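View pics/scene0.png

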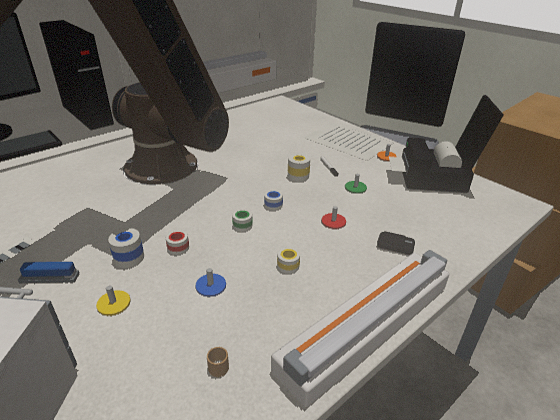

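The top view shows the small rolls at blue (273,224), green (309,218), red (361,226) and yellow (314,161). The spindles are at blue (363,180), green (200,198), red (252,177) and yellow (416,205). The large rolls are at yellow (223,246) and blue (394,239), and the orange decoy is at (129,217). The scene view shows the same layout with nothing hidden. Next I'll triangulate by colour.

```bash
cat > h.py <<'E'
import numpy as np, cv2
def blobs(img,smin=90,amin=12):
    "coloured blobs: (hue, area, centre of hull moments, w,h)"
    hsv=cv2.cvtColor(img,cv2.COLOR_RGB2HSV)
    m=((hsv[...,1]>smin)&(hsv[...,2]>60)).astype(np.uint8)
    out=[]
    hue=hsv[...,0].astype(int)
    for col,lo,hi in(("red",-8,6),("orange",7,17),("yellow",20,34),("green",45,85),("blue",100,125)):
        hh=np.where(hue>150,hue-180,hue)
        k=(m&(hh>=lo)&(hh<=hi)).astype(np.uint8)
        cs,_=cv2.findContours(k,cv2.RETR_EXTERNAL,cv2.CHAIN_APPROX_NONE)
        for c in cs:
            hl=cv2.convexHull(c); x,y,w,h=cv2.boundingRect(c)
            if cv2.contourArea(hl)<amin: continue
            M=cv2.moments(hl); out.append((col,round(M["m00"]),round(M["m10"]/M["m00"],1),round(M["m01"]/M["m00"],1),w,h))
    return out
def ray(cal,u,v):
    d=cal["T"][:3,:3]@np.linalg.inv(cal["camera_matrix"])@[u,v,1]
    return cal["T"][:3,3],d/np.linalg.norm(d)
def atz(cal,u,v,z):
    o,d=ray(cal,u,v); return o+d*(z-o[2])/d[2]
def tri(*obs):
    A=np.zeros((3,3));b=np.zeros(3);P=[]
    for cal,u,v in obs:
        o,d=ray(cal,u,v);Q=np.eye(3)-np.outer(d,d);A+=Q;b+=Q@o;P.append((o,Q))
    x=np.linalg.solve(A,b); return x,[float(np.linalg.norm(Q@(x-o))) for o,Q in P]
E
python3 - <<'E'
from h import *
import cv2
for n in ("top","scene"):
    print(n)
    for b in blobs(cv2.imread(f"pics/{n}0.png")[:,:,::-1]):
        if b[1]<1500: print(*b)
E
```

```text
top
red 75 361.5 225.3 10 11
red 257 251.5 176.3 18 19
orange 279 128.5 216.9 20 19
orange 795 39.0 209.6 68 18
orange 276 69.2 162.8 11 49
orange 26 395.1 124.7 8 8
orange 32 68.0 121.9 11 6
orange 314 314.7 96.9 109 5
yellow 89 220.6 246.0 12 11
yellow 276 415.6 204.9 20 19
yellow 80 313.1 160.0 11 11
green 224 199.1 198.0 18 17
blue 156 437.5 249.8 25 17
blue 70 396.4 238.1 10 11
blue 50 271.3 223.2 8 10
blue 240 362.4 179.6 18 18
scene
red 140 177.8 245.8 22 10
red 100 176.3 235.9 16 9
red 278 333.5 220.4 24 16
red 23 84.5 52.1 8 5
orange 284 217.1 355.8 21 19
orange 809 354.9 307.9 124 92
orange 34 534.3 231.3 11 10
orange 126 385.7 155.3 20 10
orange 92 260.6 71.1 18 9
yellow 630 112.7 302.5 34 26
yellow 178 288.4 263.8 23 11
yellow 114 288.5 253.6 16 10
yellow 176 298.5 170.2 22 10
yellow 44 298.7 157.6 12 6
green 64 241.9 214.0 14 7
green 165 355.6 186.2 22 11
blue 498 210.5 284.5 30 22
blue 670 46.1 268.8 53 15
blue 376 127.6 252.0 32 19
blue 112 123.5 236.3 18 10
blue 55 273.3 194.1 13 7
```

Run:
```python
from h import *
from cell import *
T,S=calibration("top"),calibration("scene")
print([b for b in blobs(cv2.imread("pics/top0.png")[:,:,::-1],50) if b[0] in("green","blue","red","yellow") and b[1]<400])
for n,a,b,z in [("s_red",(361.5,225.3),(176.3,235.9),40),("s_yel",(313.1,160),(288.5,253.6),40),("s_blue",(272.3,223.5),(273.3,194.1),40),("s_grn",(309.3,217.5),(241.9,214),40),
 ("p_red",(251.5,176.3),(333.5,220.4),8),("p_yel",(415.6,204.9),(112.7,302.5),8),("p_grn",(199.1,198),(355.6,186.2),8),("p_blu",(362.4,179.6),(210.5,284.5),8),
 ("L_yel",(220.6,246),(298.7,157.6),70),("L_blu",(396.4,238.1),(123.5,236.3),70)]:
    x,e=tri((T,*a),(S,*b)); print(n,x.round(1),np.round(e,1),atz(T,*a,z)[:2].round(1),atz(S,*b,z)[:2].round(1))
```

```text
[('red', 100, 361.5, 225.4, 12, 12), ('red', 292, 251.5, 176.3, 20, 20), ('yellow', 112, 220.5, 246.0, 12, 13), ('yellow', 288, 415.6, 204.9, 20, 19), ('yellow', 102, 312.9, 160.0, 14, 11), ('green', 76, 309.4, 217.1, 10, 11), ('green', 261, 199.0, 198.0, 19, 19), ('blue', 176, 437.9, 249.9, 26, 17), ('blue', 87, 396.0, 238.1, 11, 11), ('blue', 83, 272.1, 223.2, 11, 11), ('blue', 262, 362.2, 179.8, 19, 19)]
s_red [ 436.4 -179.2   40.4] [0.3 0.3] [ 436.3 -179.5] [ 436.1 -178.8]
s_yel [673.7  -3.2  40. ] [0.5 0.5] [673.4  -3.6] [674.   -2.8]
s_blue [440.  143.8  40. ] [1. 1.] [439.4 143. ] [440.6 144.6]
s_grn [463.1   9.9  39.3] [0.9 0.9] [462.6   9.3] [464.4  10.1]
p_red [616.7 223.8   4.3] [0.5 0.5] [615.8 223.2] [620.3 220.2]
p_yel [ 515.5 -387.9    3.5] [0.1 0.1] [ 515.1 -386.6] [ 520.3 -388.8]
p_grn [533.2 417.7   6.2] [0.8 0.8] [532.5 416.7] [535.5 416. ]
p_blu [ 608.4 -190.4    4.1] [0.4 0.4] [ 607.6 -190. ] [ 612.1 -192.1]
L_yel [357.1 324.4  70.3] [0.2 0.2] [356.9 324.2] [356.8 325. ]
L_blu [ 391.7 -295.6   70.5] [0.9 0.9] [ 391.3 -296.6] [ 391.8 -294.7]
```

Triangulated heights agree with the text (rolls about 40 mm, large rolls 70 mm, bases within 5 mm of 8). All targets are within reach, so I'll start with red.

>>> arm_command:
  delta_pos:
    - [0.3,0.72,-0.16]
    - [0.3,0.72,-0.16]
    - [0.3,0.72,-0.16]
    - [0.3,0.72,-0.16]
    - [0.3,0.72,-0.16]
  delta_rot:
    - [0,0,0]
    - [0,0,0]
    - [0,0,0]
    - [0,0,0]
    - [0,0,0]
  claw: [0,0,0,0,0]

```text
t: 0.52
eef_pos: [356.5, -375.3, 174.0]
tcp_rot: [-3.14, 0.0, 0.467]
ft_force: [0.5, -1.5, -0.8]
opening: 1.0
grip_force: 0.0
```

>>> arm_command:
  delta_pos:
    - [0.32,0.796,-0.2]
    - [0.32,0.796,-0.2]
    - [0.32,0.796,-0.2]
    - [0.32,0.796,-0.2]
    - [0.32,0.796,-0.2]
  delta_rot:
    - [0,0,0]
    - [0,0,0]
    - [0,0,0]
    - [0,0,0]
    - [0,0,0]
  claw: [0,0,0,0,0]

```text
t: 0.93
eef_pos: [432.2, -188.0, 126.9]
tcp_rot: [3.141, -0.0, 0.466]
ft_force: [1.3, -0.7, 0.4]
opening: 0.998
grip_force: 0.0
```

>>> arm_command:
  delta_pos:
    - [0,0,0]
    - [0,0,0]
    - [0,0,0]
    - [0,0,0]
    - [0,0,0]
  delta_rot:
    - [0,0,0]
    - [0,0,0]
    - [0,0,0]
    - [0,0,0]
    - [0,0,0]
  claw: [0,0,0,0,0]

```text
t: 1.35
eef_pos: [431.7, -191.1, 127.6]
tcp_rot: [3.141, -0.0, 0.465]
ft_force: [-0.3, -0.6, -0.2]
opening: 0.997
grip_force: 0.0
```

Run:
```python
from cell import *
from h import *
s=state();c=calibration("wrist");im=read_camera("wrist");print(s["eef_pos"],c["T"].round(2).tolist(),c["camera_matrix"][0,0])
cv2.imwrite("pics/w1.png",im[:,:,::-1])
for b in blobs(im,70,100): print(*b,atz(c,b[2],b[3],40)[:2].round(1))
```

```text
[ 431.71573817 -191.10012169  127.56278086] [[0.45, -0.87, -0.21, 489.86], [-0.89, -0.44, -0.11, -160.44], [-0.0, 0.23, -0.97, 298.97], [0.0, 0.0, 0.0, 1.0]] 325.3463000327016
red 1881 265.7 202.8 50 49 [ 436.  -177.5]
red 787 269.6 176.4 59 24 [ 456.7 -170.8]
yellow 327 516.6 329.0 85 5 [ 433.  -429.9]
yellow 1508 464.7 286.8 34 59 [ 446.5 -364.8]
yellow 1506 88.3 286.7 34 58 [300.1 -72.8]
yellow 4294 505.5 214.0 81 65 [ 515.8 -357.6]
green 2507 50.8 55.9 55 59 [464.2  12.3]
blue 1172 370.0 319.2 51 31 [ 382.5 -307.3]
blue 312 348.2 265.4 33 14 [ 418.5 -264.6]
blue 4509 372.3 26.8 90 63 [ 586.8 -188.9]
```

View pics/w1.png

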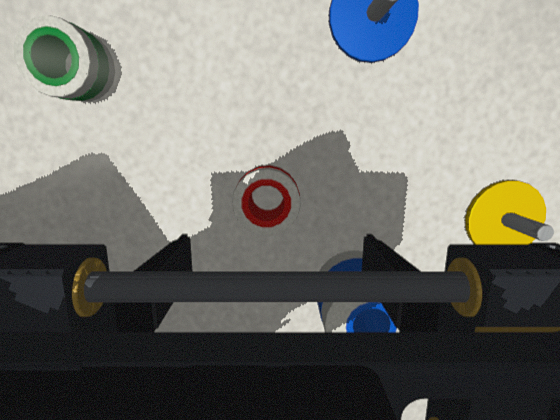

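The wrist view shows the red ring at (266,203), which works out to (436.0, -177.5). That agrees with triangulation within 2 mm, so I'll descend.

>>> arm_command:
  delta_pos:
    - [0.017,0.051,-0.08]
    - [0.017,0.051,-0.2]
    - [0.017,0.051,-0.32]
    - [0.017,0.051,-0.42]
    - [0.017,0.051,-0.47]
  delta_rot:
    - [0,0,0]
    - [0,0,0]
    - [0,0,0]
    - [0,0,0]
    - [0,0,0]
  claw: [0,0,0,0,0]

```text
t: 1.82
eef_pos: [435.2, -177.6, 7.6]
tcp_rot: [-3.14, 0.001, 0.465]
ft_force: [0.1, -0.1, -0.0]
opening: 0.999
grip_force: 0.0
```

>>> arm_command:
  delta_pos:
    - [0,0,0]
    - [0,0,0]
    - [0,0,0]
    - [0,0,0]
    - [0,0,0]
  delta_rot:
    - [0,0,0]
    - [0,0,0]
    - [0,0,0]
    - [0,0,0]
    - [0,0,0]
  claw: [1,1,1,1,1]

```text
t: 2.23
eef_pos: [436.6, -177.5, 10.9]
tcp_rot: [3.14, -0.001, 0.467]
ft_force: [0.9, -0.1, -0.3]
opening: 0.704
grip_force: 0.0
```

>>> arm_command:
  delta_pos:
    - [0,0,0]
    - [0,0,0]
    - [0,0,0]
    - [0,0,0]
    - [0,0,0]
  delta_rot:
    - [0,0,0]
    - [0,0,0]
    - [0,0,0]
    - [0,0,0]
    - [0,0,0]
  claw: [1,1,1,1,1]

```text
t: 2.65
eef_pos: [436.6, -177.4, 10.5]
tcp_rot: [3.14, -0.001, 0.467]
ft_force: [-1.2, -0.7, 6.4]
opening: 0.597
grip_force: 30.0
```

>>> arm_command:
  delta_pos:
    - [0,0,0.12]
    - [0,0,0.26]
    - [0,0,0.4]
    - [0,0,0.44]
    - [0,0,0.44]
  delta_rot:
    - [0,0,0]
    - [0,0,0]
    - [0,0,0]
    - [0,0,0]
    - [0,0,0]
  claw: [1,1,1,1,1]

```text
t: 3.07
eef_pos: [437.2, -177.6, 122.6]
tcp_rot: [3.137, -0.003, 0.467]
ft_force: [0.9, 0.5, -0.3]
opening: 0.59
grip_force: 30.0
```

>>> arm_command:
  delta_pos:
    - [0.06,0.13,0]
    - [0.12,0.26,0]
    - [0.18,0.39,0]
    - [0.24,0.52,0]
    - [0.3,0.66,0]
  delta_rot:
    - [0,0,0]
    - [0,0,0]
    - [0,0,0]
    - [0,0,0]
    - [0,0,0]
  claw: [1,1,1,1,1]

```text
t: 3.48
eef_pos: [511.1, -10.6, 118.6]
tcp_rot: [-3.141, 0.002, 0.466]
ft_force: [0.7, -0.9, -0.4]
opening: 0.592
grip_force: 30.0
```

>>> arm_command:
  delta_pos:
    - [0.06,0.13,0]
    - [0.12,0.26,0]
    - [0.18,0.39,0]
    - [0.24,0.52,0]
    - [0.3,0.66,0]
  delta_rot:
    - [0,0,0]
    - [0,0,0]
    - [0,0,0]
    - [0,0,0]
    - [0,0,0]
  claw: [1,1,1,1,1]

```text
t: 3.9
eef_pos: [586.1, 154.4, 118.1]
tcp_rot: [-3.141, 0.002, 0.467]
ft_force: [-0.3, -0.3, -0.8]
opening: 0.59
grip_force: 30.0
```

>>> arm_command:
  delta_pos:
    - [0.06,0.14,0]
    - [0.117,0.284,0]
    - [0.117,0.284,0]
    - [0.117,0.284,0]
    - [0.117,0.284,0]
  delta_rot:
    - [0,0,0]
    - [0,0,0]
    - [0,0,0]
    - [0,0,0]
    - [0,0,0]
  claw: [1,1,1,1,1]

```text
t: 4.32
eef_pos: [614.5, 223.5, 118.2]
tcp_rot: [-3.141, 0.003, 0.467]
ft_force: [0.7, 0.4, -0.5]
opening: 0.594
grip_force: 30.0
```

Run:
```python
from cell import *
from h import *
s=state();c=calibration("wrist");im=read_camera("wrist");print(s["eef_pos"],s["joints"].round(2))
cv2.imwrite("pics/w2.png",im[:,:,::-1])
for b in blobs(im,70,100): print(*b,atz(c,b[2],b[3],8)[:2].round(1))
```

```text
[614.54127273 223.49005579 118.21160003] [ 0.25  0.63  1.58 -0.    0.93  1.35]
red 675 276.5 307.9 68 15 [525.8 180.5]
red 2202 276.5 256.7 86 35 [572.6 204.1]
red 6720 275.8 212.7 106 88 [609.7 223.5]
yellow 412 445.6 329.0 106 5 [579.9  22.7]
yellow 982 389.8 286.8 22 59 [593.8  95. ]
yellow 964 163.1 287.1 21 59 [496.9 285.9]
yellow 1252 523.6 249.5 62 40 [681.    5.1]
green 4958 37.7 189.9 81 79 [533.9 419.3]
```

View pics/w2.png

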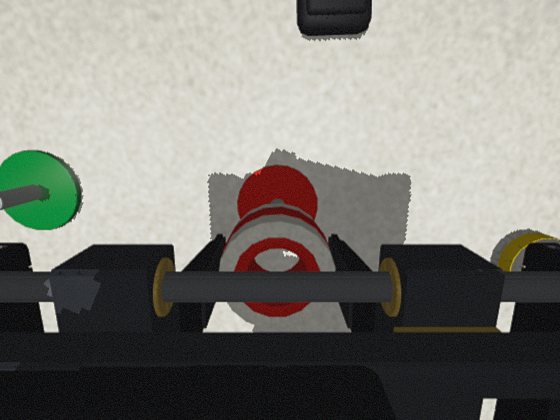

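The red roll is held, and its stand shows just ahead at (277,205), laterally aligned. The green base at (38,190) works out to (533.9, 419.3), which matches. Lowering now.

>>> arm_command:
  delta_pos:
    - [0.008,0,-0.06]
    - [0.008,0,-0.16]
    - [0.008,0,-0.26]
    - [0.008,0,-0.34]
    - [0.008,0,-0.385]
  delta_rot:
    - [0,0,0]
    - [0,0,0]
    - [0,0,0]
    - [0,0,0]
    - [0,0,0]
  claw: [1,1,1,1,1]

```text
t: 4.78
eef_pos: [616.3, 222.1, 21.3]
tcp_rot: [-3.141, 0.003, 0.465]
ft_force: [0.2, 0.1, -0.6]
opening: 0.594
grip_force: 30.0
```

>>> arm_command:
  delta_pos:
    - [0,0,0]
    - [0,0,0]
    - [0,0,0]
    - [0,0,0]
    - [0,0,0]
  delta_rot:
    - [0,0,0]
    - [0,0,0]
    - [0,0,0]
    - [0,0,0]
    - [0,0,0]
  claw: [1,1,1,1,1]

```text
t: 5.2
eef_pos: [618.0, 223.9, 24.8]
tcp_rot: [3.141, -0.002, 0.467]
ft_force: [-0.1, 0.0, -0.7]
opening: 0.591
grip_force: 30.0
```

>>> arm_command:
  delta_pos:
    - [-0.004,0,-0.01]
    - [-0.004,0,-0.02]
    - [-0.004,0,-0.02]
    - [-0.004,0,-0.02]
    - [-0.004,0,-0.02]
  delta_rot:
    - [0,0,0]
    - [0,0,0]
    - [0,0,0]
    - [0,0,0]
    - [0,0,0]
  claw: [1,1,1,1,1]

```text
t: 5.62
eef_pos: [616.4, 224.0, 18.7]
tcp_rot: [3.142, 0.0, 0.467]
ft_force: [-0.4, 0.6, 1.8]
opening: 0.589
grip_force: 30.0
```

>>> arm_command:
  delta_pos:
    - [0,0,0]
    - [0,0,0]
    - [0,0,0]
    - [0,0,0]
    - [0,0,0]
  delta_rot:
    - [0,0,0]
    - [0,0,0]
    - [0,0,0]
    - [0,0,0]
    - [0,0,0]
  claw: [0,0,0,0,0]

```text
t: 6.03
eef_pos: [616.5, 223.8, 18.6]
tcp_rot: [3.142, 0.0, 0.467]
ft_force: [0.5, 0.1, -0.1]
opening: 0.887
grip_force: 0.0
```

>>> arm_command:
  delta_pos:
    - [0,0,0.08]
    - [0,0,0.22]
    - [0,0,0.37]
    - [-0.04,-0.02,0.4]
    - [-0.16,-0.07,0.4]
  delta_rot:
    - [0,0,0]
    - [0,0,0]
    - [0,0,0]
    - [0,0,0]
    - [0,0,0]
  claw: [0,0,0,0,0]

```text
t: 6.45
eef_pos: [579.7, 207.2, 121.5]
tcp_rot: [3.14, -0.008, 0.467]
ft_force: [-0.4, -1.0, -1.5]
opening: 0.999
grip_force: 0.0
```

>>> arm_command:
  delta_pos:
    - [-0.14,-0.06,0]
    - [-0.28,-0.12,0]
    - [-0.42,-0.18,0]
    - [-0.547,-0.25,0]
    - [-0.547,-0.25,0]
  delta_rot:
    - [0,0,0]
    - [0,0,0]
    - [0,0,0]
    - [0,0,0]
    - [0,0,0]
  claw: [0,0,0,0,0]

```text
t: 6.87
eef_pos: [433.5, 141.9, 118.4]
tcp_rot: [-3.14, 0.005, 0.467]
ft_force: [2.0, 0.4, 0.5]
opening: 0.997
grip_force: 0.0
```

```bash
cat > w.py <<'E'
import sys
from cell import *
from h import *
z=float(sys.argv[1]);s=state();c=calibration("wrist");im=read_camera("wrist");print(s["t"],s["eef_pos"].round(1),s["joints"].round(2))
cv2.imwrite(f"pics/w_{s['t']:.2f}.png",im[:,:,::-1])
for b in blobs(im,70,300): print(*b,atz(c,b[2],b[3],z)[:2].round(1))
E
python3 w.py 40
```

```text
6.8667 [433.5 141.9 118.4] [ 0.17  0.4   2.06 -0.    0.68  1.28]
yellow 319 516.8 328.9 85 5 [436.9 -87.7]
yellow 1494 464.6 287.0 34 57 [449.5 -24.6]
yellow 1450 87.8 286.4 35 58 [307.6 257.5]
yellow 732 8.0 210.7 20 53 [341.6 335.2]
yellow 4710 47.7 191.1 81 94 [371.  311.9]
green 1387 436.7 251.1 48 41 [465.8  14. ]
blue 1997 278.4 206.9 52 51 [440.7 145.6]
blue 764 276.6 178.6 59 21 [460.1 157. ]
```

>>> arm_command:
  delta_pos:
    - [0.002,0.003,-0.03]
    - [0.002,0.003,-0.15]
    - [0.002,0.003,-0.28]
    - [0.002,0.003,-0.4]
    - [0.002,0.003,-0.433]
  delta_rot:
    - [0,0,0]
    - [0,0,0]
    - [0,0,0]
    - [0,0,0]
    - [0,0,0]
  claw: [0,0,0,0,0]

```text
t: 7.33
eef_pos: [439.6, 144.7, 6.5]
tcp_rot: [-3.141, 0.004, 0.467]
ft_force: [-0.1, -0.1, -0.9]
opening: 0.999
grip_force: 0.0
```

>>> arm_command:
  delta_pos:
    - [0,0,0]
    - [0,0,0]
    - [0,0,0]
    - [0,0,0]
    - [0,0,0]
  delta_rot:
    - [0,0,0]
    - [0,0,0]
    - [0,0,0]
    - [0,0,0]
    - [0,0,0]
  claw: [0.2,0.2,0.2,0.2,0.2]

```text
t: 7.75
eef_pos: [440.9, 144.8, 11.5]
tcp_rot: [3.141, -0.002, 0.467]
ft_force: [-0.7, -0.3, 0.2]
opening: 0.801
grip_force: 0.0
```

>>> arm_command:
  delta_pos:
    - [0,0,0]
    - [0,0,0]
    - [0,0,0]
    - [0,0,0]
    - [0,0,0]
  delta_rot:
    - [0,0,0]
    - [0,0,0]
    - [0,0,0]
    - [0,0,0]
    - [0,0,0]
  claw: [1,1,1,1,1]

```text
t: 8.17
eef_pos: [440.3, 144.6, 10.6]
tcp_rot: [3.141, -0.0, 0.467]
ft_force: [-1.1, -0.3, 6.6]
opening: 0.585
grip_force: 30.0
```

>>> arm_command:
  delta_pos:
    - [0,0,0.1]
    - [0,0,0.24]
    - [0,0,0.38]
    - [0,0,0.43]
    - [0,0,0.43]
  delta_rot:
    - [0,0,0]
    - [0,0,0]
    - [0,0,0]
    - [0,0,0]
    - [0,0,0]
  claw: [1,1,1,1,1]

```text
t: 8.58
eef_pos: [441.4, 144.9, 120.6]
tcp_rot: [3.14, -0.005, 0.467]
ft_force: [-0.1, 0.6, -1.3]
opening: 0.586
grip_force: 30.0
```

>>> arm_command:
  delta_pos:
    - [0.067,-0.134,0]
    - [0.134,-0.268,0]
    - [0.201,-0.402,0]
    - [0.268,-0.536,0]
    - [0.335,-0.67,0]
  delta_rot:
    - [0,0,0]
    - [0,0,0]
    - [0,0,0]
    - [0,0,0]
    - [0,0,0]
  claw: [1,1,1,1,1]

```text
t: 9.0
eef_pos: [524.0, -24.6, 116.6]
tcp_rot: [-3.141, 0.001, 0.467]
ft_force: [0.4, 0.8, -0.5]
opening: 0.586
grip_force: 30.0
```

>>> arm_command:
  delta_pos:
    - [0.067,-0.134,0]
    - [0.134,-0.268,0]
    - [0.201,-0.402,0]
    - [0.268,-0.536,0]
    - [0.335,-0.669,0]
  delta_rot:
    - [0,0,0]
    - [0,0,0]
    - [0,0,0]
    - [0,0,0]
    - [0,0,0]
  claw: [1,1,1,1,1]

```text
t: 9.42
eef_pos: [607.7, -191.9, 116.1]
tcp_rot: [-3.14, 0.001, 0.466]
ft_force: [0.7, 1.0, 0.1]
opening: 0.585
grip_force: 30.0
```

>>> arm_command:
  delta_pos:
    - [0,0,-0.04]
    - [0,0,-0.12]
    - [0,0,-0.15]
    - [0,0,-0.15]
    - [0,0,-0.15]
  delta_rot:
    - [0,0,0]
    - [0,0,0]
    - [0,0,0]
    - [0,0,0]
    - [0,0,0]
  claw: [1,1,1,1,1]

```text
t: 9.83
eef_pos: [607.4, -189.7, 79.6]
tcp_rot: [-3.14, 0.001, 0.467]
ft_force: [0.4, -0.4, 0.5]
opening: 0.589
grip_force: 30.0
```

```bash
python3 w.py 8
```

```text
9.8333 [ 607.4 -189.7   79.6] [-0.41  0.66  1.65 -0.    0.83  0.7 ]
orange 2124 540.8 41.7 42 67 [ 799.9 -292.4]
yellow 410 444.8 329.0 106 5 [ 585.3 -357.7]
yellow 977 388.6 286.9 22 59 [ 597.1 -295.3]
yellow 959 164.2 287.2 21 59 [ 514.3 -132.3]
yellow 2007 84.6 31.3 67 56 [666.  -12.5]
yellow 1549 40.1 12.6 70 31 [663.5  17.9]
blue 553 276.5 307.2 64 14 [ 539.5 -222.1]
blue 2350 276.5 255.9 86 37 [ 579.9 -201.8]
blue 6214 278.0 214.1 106 78 [ 611.1 -187.3]
```

>>> arm_command:
  delta_pos:
    - [0.002,-0.002,-0.06]
    - [0.002,-0.002,-0.13]
    - [0.002,-0.002,-0.19]
    - [0.002,-0.002,-0.23]
    - [0.002,-0.002,-0.23]
  delta_rot:
    - [0,0,0]
    - [0,0,0]
    - [0,0,0]
    - [0,0,0]
    - [0,0,0]
  claw: [1,1,1,1,1]

```text
t: 10.3
eef_pos: [607.7, -190.1, 21.7]
tcp_rot: [-3.14, 0.001, 0.467]
ft_force: [0.1, 0.4, -0.7]
opening: 0.586
grip_force: 30.0
```

>>> arm_command:
  delta_pos:
    - [0,0,-0.01]
    - [0,0,-0.018]
    - [0,0,-0.018]
    - [0,0,-0.018]
    - [0,0,-0.018]
  delta_rot:
    - [0,0,0]
    - [0,0,0]
    - [0,0,0]
    - [0,0,0]
    - [0,0,0]
  claw: [1,1,1,1,1]

```text
t: 10.72
eef_pos: [608.5, -190.7, 18.9]
tcp_rot: [3.141, -0.001, 0.467]
ft_force: [-0.4, -0.3, -0.6]
opening: 0.582
grip_force: 30.0
```

>>> arm_command:
  delta_pos:
    - [0,0,0]
    - [0,0,0]
    - [0,0,0]
    - [0,0,0]
    - [0,0,0]
  delta_rot:
    - [0,0,0]
    - [0,0,0]
    - [0,0,0]
    - [0,0,0]
    - [0,0,0]
  claw: [0,0,0,0,0]

```text
t: 11.13
eef_pos: [608.2, -190.7, 18.4]
tcp_rot: [3.141, -0.0, 0.467]
ft_force: [0.6, -0.3, 0.2]
opening: 0.879
grip_force: 0.0
```

>>> arm_command:
  delta_pos:
    - [0,0,0.08]
    - [0,0,0.22]
    - [0,0,0.37]
    - [-0.04,0.06,0.4]
    - [-0.12,0.16,0.4]
  delta_rot:
    - [0,0,0]
    - [0,0,0]
    - [0,0,0]
    - [0,0,0]
    - [0,0,0]
  claw: [0,0,0,0,0]

```text
t: 11.55
eef_pos: [580.4, -152.3, 121.4]
tcp_rot: [3.136, -0.005, 0.465]
ft_force: [-0.3, -0.6, -1.3]
opening: 0.998
grip_force: 0.0
```

>>> arm_command:
  delta_pos:
    - [-0.095,0.13,0]
    - [-0.19,0.26,0]
    - [-0.285,0.39,0]
    - [-0.38,0.52,0]
    - [-0.461,0.645,0]
  delta_rot:
    - [0,0,0]
    - [0,0,0]
    - [0,0,0]
    - [0,0,0]
    - [0,0,0]
  claw: [0,0,0,0,0]

```text
t: 11.97
eef_pos: [461.2, 11.9, 118.5]
tcp_rot: [3.142, 0.0, 0.466]
ft_force: [1.4, 0.2, -0.3]
opening: 0.998
grip_force: 0.0
```

```bash
python3 w.py 40
```

```text
11.9667 [461.2  11.9 118.5] [-0.12  0.4   2.05 -0.    0.68  0.99]
yellow 316 516.1 328.9 85 5 [ 464.6 -216.9]
yellow 1400 87.5 286.5 34 57 [335.7 127.7]
yellow 1408 465.6 286.1 34 58 [ 478.6 -154.8]
yellow 397 416.6 4.6 52 12 [638.2  -4.7]
green 1773 278.0 214.9 49 49 [462.8  13.1]
blue 2731 540.8 163.9 44 82 [ 588.9 -147.9]
```

>>> arm_command:
  delta_pos:
    - [0,0.003,-0.03]
    - [0,0.003,-0.15]
    - [0,0.003,-0.28]
    - [0,0.003,-0.4]
    - [0,0.003,-0.434]
  delta_rot:
    - [0,0,0]
    - [0,0,0]
    - [0,0,0]
    - [0,0,0]
    - [0,0,0]
  claw: [0,0,0,0,0]

```text
t: 12.43
eef_pos: [462.2, 10.9, 6.5]
tcp_rot: [-3.14, 0.003, 0.466]
ft_force: [-0.3, 0.1, -0.1]
opening: 0.999
grip_force: 0.0
```

>>> arm_command:
  delta_pos:
    - [0,0,0]
    - [0,0,0]
    - [0,0,0]
    - [0,0,0]
    - [0,0,0]
  delta_rot:
    - [0,0,0]
    - [0,0,0]
    - [0,0,0]
    - [0,0,0]
    - [0,0,0]
  claw: [0.2,0.2,0.2,0.2,0.2]

```text
t: 12.85
eef_pos: [463.6, 11.3, 11.0]
tcp_rot: [3.14, -0.002, 0.467]
ft_force: [0.3, 0.9, 0.1]
opening: 0.806
grip_force: 0.0
```

>>> arm_command:
  delta_pos:
    - [0,0,0]
    - [0,0,0]
    - [0,0,0]
    - [0,0,0]
    - [0,0,0]
  delta_rot:
    - [0,0,0]
    - [0,0,0]
    - [0,0,0]
    - [0,0,0]
    - [0,0,0]
  claw: [1,1,1,1,1]

```text
t: 13.27
eef_pos: [463.2, 11.3, 10.1]
tcp_rot: [3.141, -0.0, 0.467]
ft_force: [-0.2, -1.0, 4.9]
opening: 0.581
grip_force: 30.0
```

>>> arm_command:
  delta_pos:
    - [0,0,0.1]
    - [0,0,0.24]
    - [0,0,0.38]
    - [0,0,0.43]
    - [0,0,0.43]
  delta_rot:
    - [0,0,0]
    - [0,0,0]
    - [0,0,0]
    - [0,0,0]
    - [0,0,0]
  claw: [1,1,1,1,1]

```text
t: 13.68
eef_pos: [464.1, 11.3, 120.0]
tcp_rot: [3.139, -0.004, 0.467]
ft_force: [1.5, -0.5, -0.8]
opening: 0.577
grip_force: 30.0
```

>>> arm_command:
  delta_pos:
    - [0.02,0.12,0]
    - [0.04,0.25,0]
    - [0.06,0.39,0]
    - [0.08,0.53,0]
    - [0.11,0.67,0]
  delta_rot:
    - [0,0,0]
    - [0,0,0]
    - [0,0,0]
    - [0,0,0]
    - [0,0,0]
  claw: [1,1,1,1,1]

```text
t: 14.1
eef_pos: [489.6, 180.4, 115.9]
tcp_rot: [-3.141, 0.002, 0.467]
ft_force: [0.8, -0.2, -0.8]
opening: 0.574
grip_force: 30.0
```

>>> arm_command:
  delta_pos:
    - [0.02,0.14,0]
    - [0.04,0.28,0]
    - [0.06,0.42,0]
    - [0.08,0.56,0]
    - [0.11,0.68,0]
  delta_rot:
    - [0,0,0]
    - [0,0,0]
    - [0,0,0]
    - [0,0,0]
    - [0,0,0]
  claw: [1,1,1,1,1]

```text
t: 14.52
eef_pos: [517.0, 350.9, 115.4]
tcp_rot: [3.142, 0.002, 0.468]
ft_force: [0.4, -0.0, -0.5]
opening: 0.577
grip_force: 30.0
```

>>> arm_command:
  delta_pos:
    - [0.03,0.12,0]
    - [0.06,0.24,0]
    - [0.06,0.276,-0.08]
    - [0.06,0.276,-0.14]
    - [0.06,0.276,-0.15]
  delta_rot:
    - [0,0,0]
    - [0,0,0]
    - [0,0,0]
    - [0,0,0]
    - [0,0,0]
  claw: [1,1,1,1,1]

```text
t: 14.93
eef_pos: [531.0, 417.6, 75.0]
tcp_rot: [3.141, 0.006, 0.468]
ft_force: [-0.6, -1.5, -2.1]
opening: 0.577
grip_force: 30.0
```

```bash
python3 w.py 8
```

```text
14.9333 [531.  417.6  75. ] [ 0.57  0.71  1.55 -0.    0.89  1.67]
red 662 545.4 227.5 32 37 [618.1 233.2]
red 2748 527.3 225.3 59 84 [613.3 246.6]
yellow 410 442.4 329.0 106 5 [509.2 254.1]
yellow 960 386.9 286.8 22 59 [521.2 315.2]
yellow 942 165.9 286.8 21 59 [441.4 473. ]
green 564 276.7 307.2 63 14 [465.2 385.7]
green 2338 276.5 255.9 86 37 [504.9 405.9]
green 6028 275.8 211.6 103 75 [536.5 422.5]
```

>>> arm_command:
  delta_pos:
    - [0,0,-0.04]
    - [0,0,-0.11]
    - [0,0,-0.18]
    - [0,0,-0.228]
    - [0,0,-0.228]
  delta_rot:
    - [0,0,0]
    - [0,0,0]
    - [0,0,0]
    - [0,0,0]
    - [0,0,0]
  claw: [1,1,1,1,1]

```text
t: 15.4
eef_pos: [532.2, 416.8, 20.5]
tcp_rot: [3.141, 0.003, 0.466]
ft_force: [0.5, 0.8, -1.8]
opening: 0.578
grip_force: 30.0
```

>>> arm_command:
  delta_pos:
    - [0,0,-0.01]
    - [0,0,-0.018]
    - [0,0,-0.018]
    - [0,0,-0.018]
    - [0,0,-0.018]
  delta_rot:
    - [0,0,0]
    - [0,0,0]
    - [0,0,0]
    - [0,0,0]
    - [0,0,0]
  claw: [1,1,1,1,1]

```text
t: 15.82
eef_pos: [533.2, 418.0, 19.1]
tcp_rot: [-3.142, -0.001, 0.467]
ft_force: [-0.3, 0.5, -1.0]
opening: 0.577
grip_force: 30.0
```

>>> arm_command:
  delta_pos:
    - [0,0,0]
    - [0,0,0]
    - [0,0,0]
    - [0,0,0]
    - [0,0,0]
  delta_rot:
    - [0,0,0]
    - [0,0,0]
    - [0,0,0]
    - [0,0,0]
    - [0,0,0]
  claw: [0,0,0,0,0]

```text
t: 16.23
eef_pos: [533.0, 417.9, 18.4]
tcp_rot: [3.142, -0.0, 0.467]
ft_force: [-0.5, 0.5, 0.5]
opening: 0.868
grip_force: 0.0
```

>>> arm_command:
  delta_pos:
    - [0,0,0.08]
    - [0,0,0.22]
    - [0,0,0.37]
    - [0.02,-0.06,0.4]
    - [0.06,-0.18,0.4]
  delta_rot:
    - [0,0,0]
    - [0,0,0]
    - [0,0,0]
    - [0,0,0]
    - [0,0,0]
  claw: [0,0,0,0,0]

```text
t: 16.65
eef_pos: [548.4, 375.2, 121.8]
tcp_rot: [-3.141, -0.006, 0.47]
ft_force: [0.8, -0.4, -0.3]
opening: 1.002
grip_force: 0.0
```

>>> arm_command:
  delta_pos:
    - [0.05,-0.148,0]
    - [0.1,-0.296,0]
    - [0.15,-0.444,0]
    - [0.2,-0.592,0]
    - [0.25,-0.74,0]
  delta_rot:
    - [0,0,0]
    - [0,0,0]
    - [0,0,0]
    - [0,0,0]
    - [0,0,0]
  claw: [0,0,0,0,0]

```text
t: 17.07
eef_pos: [610.7, 185.8, 118.3]
tcp_rot: [3.141, -0.0, 0.467]
ft_force: [0.7, 0.3, -0.5]
opening: 0.997
grip_force: 0.0
```

>>> arm_command:
  delta_pos:
    - [0.05,-0.148,0]
    - [0.1,-0.296,0]
    - [0.15,-0.444,0]
    - [0.2,-0.592,0]
    - [0.25,-0.74,0]
  delta_rot:
    - [0,0,0]
    - [0,0,0]
    - [0,0,0]
    - [0,0,0]
    - [0,0,0]
  claw: [0,0,0,0,0]

```text
t: 17.48
eef_pos: [673.2, 0.6, 118.3]
tcp_rot: [3.142, 0.0, 0.467]
ft_force: [0.1, 1.1, 0.4]
opening: 1.003
grip_force: 0.0
```

```bash
python3 w.py 40
```

```text
17.4833 [6.732e+02 6.000e-01 1.183e+02] [-0.1   0.66  1.53 -0.    0.96  1.01]
red 4020 27.5 151.2 61 85 [634.  193.5]
yellow 1420 465.5 286.2 34 58 [ 690.6 -165.9]
yellow 1466 88.0 286.6 34 58 [548.  115.9]
yellow 2044 284.1 218.8 53 50 [674.2  -3.9]
yellow 368 283.8 185.5 49 12 [697.9   8.4]
```

>>> arm_command:
  delta_pos:
    - [0.004,-0.025,-0.03]
    - [0.004,-0.025,-0.15]
    - [0.004,-0.025,-0.28]
    - [0.004,-0.025,-0.4]
    - [0.004,-0.025,-0.434]
  delta_rot:
    - [0,0,0]
    - [0,0,0]
    - [0,0,0]
    - [0,0,0]
    - [0,0,0]
  claw: [0,0,0,0,0]

```text
t: 17.95
eef_pos: [671.2, -2.5, 5.0]
tcp_rot: [-3.138, 0.006, 0.468]
ft_force: [-0.6, 0.4, 0.1]
opening: 1.002
grip_force: 0.0
```

>>> arm_command:
  delta_pos:
    - [0,0,0]
    - [0,0,0]
    - [0,0,0]
    - [0,0,0]
    - [0,0,0]
  delta_rot:
    - [0,0,0]
    - [0,0,0]
    - [0,0,0]
    - [0,0,0]
    - [0,0,0]
  claw: [0.2,0.2,0.2,0.2,0.2]

```text
t: 18.37
eef_pos: [674.7, -3.3, 11.5]
tcp_rot: [3.14, -0.002, 0.467]
ft_force: [-0.6, -0.0, 0.3]
opening: 0.806
grip_force: 0.0
```

>>> arm_command:
  delta_pos:
    - [0,0,0]
    - [0,0,0]
    - [0,0,0]
    - [0,0,0]
    - [0,0,0]
  delta_rot:
    - [0,0,0]
    - [0,0,0]
    - [0,0,0]
    - [0,0,0]
    - [0,0,0]
  claw: [1,1,1,1,1]

```text
t: 18.78
eef_pos: [674.0, -3.4, 10.1]
tcp_rot: [3.141, -0.0, 0.467]
ft_force: [-0.4, 0.4, 2.6]
opening: 0.589
grip_force: 30.0
```

>>> arm_command:
  delta_pos:
    - [0,0,0.1]
    - [0,0,0.24]
    - [0,0,0.38]
    - [0,0,0.43]
    - [0,0,0.43]
  delta_rot:
    - [0,0,0]
    - [0,0,0]
    - [0,0,0]
    - [0,0,0]
    - [0,0,0]
  claw: [1,1,1,1,1]

```text
t: 19.2
eef_pos: [675.4, -3.5, 120.9]
tcp_rot: [3.138, -0.005, 0.467]
ft_force: [0.4, 0.6, -1.1]
opening: 0.587
grip_force: 30.0
```

>>> arm_command:
  delta_pos:
    - [-0.05,-0.12,0]
    - [-0.1,-0.26,0]
    - [-0.16,-0.4,0]
    - [-0.22,-0.54,0]
    - [-0.28,-0.68,0]
  delta_rot:
    - [0,0,0]
    - [0,0,0]
    - [0,0,0]
    - [0,0,0]
    - [0,0,0]
  claw: [1,1,1,1,1]

```text
t: 19.62
eef_pos: [602.4, -174.5, 115.4]
tcp_rot: [-3.14, 0.002, 0.467]
ft_force: [1.4, -1.4, -0.7]
opening: 0.588
grip_force: 30.0
```

>>> arm_command:
  delta_pos:
    - [-0.055,-0.135,0]
    - [-0.11,-0.27,0]
    - [-0.165,-0.405,0]
    - [-0.22,-0.54,0]
    - [-0.28,-0.68,0]
  delta_rot:
    - [0,0,0]
    - [0,0,0]
    - [0,0,0]
    - [0,0,0]
    - [0,0,0]
  claw: [1,1,1,1,1]

```text
t: 20.03
eef_pos: [532.6, -344.4, 115.5]
tcp_rot: [-3.139, 0.001, 0.467]
ft_force: [0.0, 0.3, -0.6]
opening: 0.591
grip_force: 30.0
```

>>> arm_command:
  delta_pos:
    - [-0.04,-0.1,0]
    - [-0.075,-0.176,0]
    - [-0.075,-0.176,-0.06]
    - [-0.075,-0.176,-0.13]
    - [-0.075,-0.176,-0.15]
  delta_rot:
    - [0,0,0]
    - [0,0,0]
    - [0,0,0]
    - [0,0,0]
    - [0,0,0]
  claw: [1,1,1,1,1]

```text
t: 20.45
eef_pos: [513.5, -386.7, 75.9]
tcp_rot: [-3.137, 0.002, 0.466]
ft_force: [0.2, -0.1, -0.5]
opening: 0.589
grip_force: 30.0
```

```bash
python3 w.py 8
```

```text
20.45 [ 513.5 -386.7   75.9] [-0.75  0.67  1.64 -0.    0.84  0.36]
yellow 414 444.8 329.0 107 5 [ 492.4 -551.1]
yellow 611 276.3 307.5 65 14 [ 447.  -417.9]
yellow 950 389.1 286.9 21 59 [ 504.2 -490.2]
yellow 982 164.3 286.9 22 59 [ 422.7 -329.3]
yellow 2342 276.6 256.1 87 36 [ 487. -398.]
yellow 6592 276.7 213.6 107 82 [ 517.8 -382.7]
blue 1324 78.2 9.0 87 23 [ 583.1 -203.3]
```

>>> arm_command:
  delta_pos:
    - [0,0,-0.04]
    - [0,0,-0.11]
    - [0,0,-0.18]
    - [0,0,-0.228]
    - [0,0,-0.228]
  delta_rot:
    - [0,0,0]
    - [0,0,0]
    - [0,0,0]
    - [0,0,0]
    - [0,0,0]
  claw: [1,1,1,1,1]

```text
t: 20.92
eef_pos: [514.6, -386.4, 20.4]
tcp_rot: [-3.138, 0.001, 0.467]
ft_force: [0.0, 0.4, -0.6]
opening: 0.588
grip_force: 30.0
```

>>> arm_command:
  delta_pos:
    - [0,0,-0.01]
    - [0,0,-0.018]
    - [0,0,-0.018]
    - [0,0,-0.018]
    - [0,0,-0.018]
  delta_rot:
    - [0,0,0]
    - [0,0,0]
    - [0,0,0]
    - [0,0,0]
    - [0,0,0]
  claw: [1,1,1,1,1]

```text
t: 21.33
eef_pos: [515.4, -387.6, 19.0]
tcp_rot: [3.141, -0.0, 0.467]
ft_force: [0.5, -0.9, -1.0]
opening: 0.586
grip_force: 30.0
```

>>> arm_command:
  delta_pos:
    - [0,0,0]
    - [0,0,0]
    - [0,0,0]
    - [0,0,0]
    - [0,0,0]
  delta_rot:
    - [0,0,0]
    - [0,0,0]
    - [0,0,0]
    - [0,0,0]
    - [0,0,0]
  claw: [0,0,0,0,0]

```text
t: 21.75
eef_pos: [515.3, -387.4, 18.5]
tcp_rot: [3.141, -0.0, 0.467]
ft_force: [0.2, -0.0, 0.3]
opening: 0.878
grip_force: 0.0
```

>>> arm_command:
  delta_pos:
    - [0,0,0.08]
    - [0,0,0.22]
    - [0,0,0.37]
    - [0,0,0.5]
    - [0,0,0.6]
  delta_rot:
    - [0,0,0]
    - [0,0,0]
    - [0,0,0]
    - [0,0,0]
    - [0,0,0]
  claw: [0,0,0,0,0]

```text
t: 22.17
eef_pos: [515.5, -387.6, 171.4]
tcp_rot: [3.139, -0.001, 0.467]
ft_force: [0.4, -0.3, -0.7]
opening: 1.0
grip_force: 0.0
```

>>> arm_command:
  delta_pos:
    - [-0.1,-0.1,0]
    - [-0.2,-0.2,0]
    - [-0.3,-0.3,0]
    - [-0.4,-0.4,0]
    - [-0.5,-0.5,0]
  delta_rot:
    - [0,0,0]
    - [0,0,0]
    - [0,0,0]
    - [0,0,0]
    - [0,0,0]
  claw: [0,0,0,0,0]

```text
t: 22.58
eef_pos: [388.9, -513.3, 168.5]
tcp_rot: [3.141, 0.0, 0.467]
ft_force: [1.3, 0.2, -0.3]
opening: 0.999
grip_force: 0.0
```

Run:
```python
from cell import *
from h import *
t,s=read_camera("top"),read_camera("scene")
a=cv2.resize(t[130:280,90:450],None,fx=2,fy=2,interpolation=cv2.INTER_CUBIC);b=cv2.resize(s[130:330,70:430],None,fx=2,fy=2,interpolation=cv2.INTER_CUBIC)
cv2.imwrite("pics/ft.png",a[:,:,::-1]);cv2.imwrite("pics/fs.png",b[:,:,::-1])
```

```text
(no output)
```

View pics/fs.png

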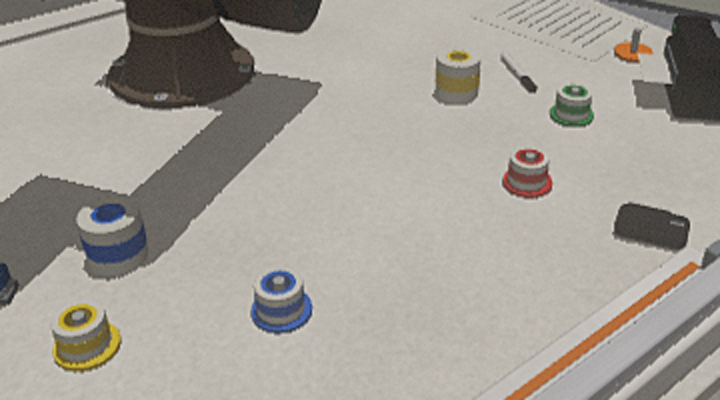

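View pics/ft.png

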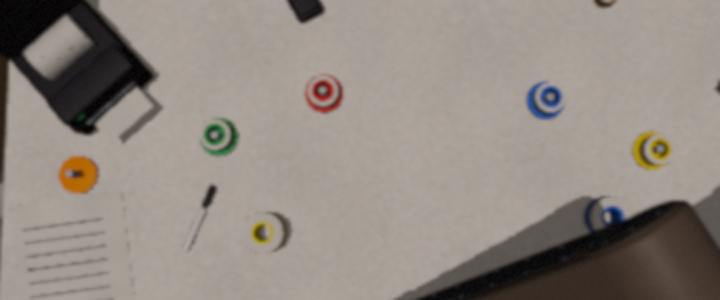

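Both views show all four small rolls flat on the stand of their own colour with the post in the hole: red (527,172), green (573,103), blue (279,300) and yellow (82,337) in the scene crop. The large rolls stand where they were at (457,75) and (112,238), so I'm handing the job in.

```bash
python3 -c "
from cell import *
print(job_done())"
```

```text
the job is handed in; nothing more can be done
None
```

All four small label rolls lie flat on the spindle stands of their own colour, the two large rolls stand where they were, and the job was handed in at about 23 s; no verdict came back, so this rests on my final camera check.

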